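Line up a chamber cover with a drift pin and fit its bolt

TASK

The cover plate on the aluminium chamber base hangs on one fitted bolt and has swung a few millimetres, so its two open holes are off the holes in the base: work the tapered drift pin from the black stand down through either open hole, drawing the cover into line, until you feel it bottom in the base (how deep differs each time, the collar stays clear of the cover) and press it home with 12 to 20 N. Leave it standing in there, then set the dark-headed bolt from the stand fully down into the other open hole and let go. Never push the pin or the bolt with more than 35 N, and leave the brass plug, wrench, tape roll and cardboard box where they are.

Things in the scene. Friction and masses are not known exactly. Their poses are not given: they have to be found in the camera images.
- base: Fixed aluminium chamber base, a block 144 x 164 mm, 60 mm high (foot 180 x 200 mm, 10 mm thick; pipe stub on its -y side). Origin: centre of its underside, z up. Two blind holes in its top, 15 mm wide, at x = +40 and -40 mm, y = +58 mm. The cover's one fitted bolt (dark head, rising 15 mm above the cover) is at x = 0, y = -58 mm.
- cover (a joint): Angle of the steel cover plate (136 x 156 x 8 mm, its top 68 mm above the bench, a low disc 4 mm proud in its middle) about the fitted bolt; 0 when its holes line up with the base's. It starts at 0.036 to 0.052, the holes 4 to 6.5 mm off. It only turns level, stiffly: about 4 N sideways at an open hole turns it, and it stays where it is left.
- cover_hole_a (a point): Centre of the cover's open hole (15 mm wide, through) on the base's +x side, at the cover's top face; moves with the cover. Axes are the cover's, z up.
- cover_hole_b (a point): The same for the cover's open hole on the base's -x side.
- base_hole_a (a point): Centre of the mouth of the base's hole under cover_hole_a, at the base's top face, 8 mm under the cover's top; fixed to the base. The hole ends on a solid stop at a depth between 33 and 45 mm below this point that is different each time, cannot be seen and is not given: it must be felt. There the drift's collar is 3 to 15 mm above the cover.
- base_hole_b (a point): The same for the base's hole under cover_hole_b, with a stop depth of its own.
- drift_grip (a point): Drift pin, all bright steel, 108 mm long, upright in the stand at the start. This point is the middle of its round handle (18 mm wide, 48 mm long, from 4 to 52 mm above the collar's underside), 28 mm above the collar's underside and 84 mm above the tip. z points from the tip to the handle.
- drift_collar (a point): Drift pin: centre of the underside of its collar (24 mm wide, 4 mm thick). Below it are a 14 mm wide straight part, 26 mm long, then a 30 mm long taper down to a flat tip 4 mm wide, 56 mm under this point. The cover is in line once the straight part has entered the base.
- bolt_grip (a point): Thumb bolt with a round dark head (22 mm wide, 32 mm high) and a bright 12.5 mm shank 30 mm long with a chamfered foot (9 mm wide at the very end); no thread, it is just set in. This point is on its axis 22 mm above the head's underside, 10 mm below its top. Starts upright in the stand.
- bolt_seat (a point): Thumb bolt: centre of the underside of its head, which comes to lie on the cover; the foot is 30 mm under it.
- stand: Fixed black plastic stand 70 x 200 mm, 66 mm high, origin at the centre of its underside. Three 16 mm holes, 60 mm deep, in a row along its y at -70, 0 and +70 mm, hold the drift, the bolt and the plug in any order, each hanging on its collar or head at the stand's top.
- plug: Bystander: brass blanking plug in the stand, flat head 30 mm wide and 10 mm high. Origin at its foot, 16 mm below the head. Leave in place.
- wrench: Bystander: wrench lying on the bench beyond the base.
- tape: Bystander: tape roll, 90 mm wide, 19 mm high, lying on the bench.
- box: Bystander: small open cardboard box, 100 x 80 mm, 35 mm high.
- drift: The whole drift pin, origin at the centre of its tip (see drift_grip).
- bolt: The whole thumb bolt, origin at the centre of its foot (see bolt_grip).
Mind the look-alikes: they are no part of the job. Of the things shaped like the bolt, the dark steel one is meant.

How it is judged:
On the way, in this order (a step that is already met when the one before it is completed fails the run):
1. the drift is pressed home: upright and deep in one open hole (collar less than 16.8 mm above the cover), pushed with more than 9 N (((horizontal distance between drift_collar and cover_hole_a below 0.003 m and z of drift_collar in the frame of cover_hole_a below 0.0168 m and angle between drift_collar's own z axis and vertical below 0.08 rad) or (horizontal distance between drift_collar and cover_hole_b below 0.003 m and z of drift_collar in the frame of cover_hole_b below 0.0168 m and angle between drift_collar's own z axis and vertical below 0.08 rad)) and contact force between drift and base above 9 N), for 0.15 s.
2. with the drift still home, the bolt is fully down in the other hole ((((horizontal distance between drift_collar and cover_hole_a below 0.003 m and z of drift_collar in the frame of cover_hole_a below 0.0168 m and angle between drift_collar's own z axis and vertical below 0.08 rad) and (distance between bolt_seat and cover_hole_b below 0.0035 m and angle between bolt_seat's own z axis and vertical below 0.1 rad)) or ((horizontal distance between drift_collar and cover_hole_b below 0.003 m and z of drift_collar in the frame of cover_hole_b below 0.0168 m and angle between drift_collar's own z axis and vertical below 0.08 rad) and (distance between bolt_seat and cover_hole_a below 0.0035 m and angle between bolt_seat's own z axis and vertical below 0.1 rad)))), for 0.2 s.
At the end, for the whole second after the job is handed in: The drift stands upright in one open hole, within 3 mm of its centre and with its collar's underside less than 16.8 mm above the cover, the bolt stands upright in the other with its head's underside within 3.5 mm of that hole's centre, both released and at rest ((((horizontal distance between drift_collar and cover_hole_a below 0.003 m and z of drift_collar in the frame of cover_hole_a below 0.0168 m and angle between drift_collar's own z axis and vertical below 0.08 rad) and (distance between bolt_seat and cover_hole_b below 0.0035 m and angle between bolt_seat's own z axis and vertical below 0.1 rad)) or ((horizontal distance between drift_collar and cover_hole_b below 0.003 m and z of drift_collar in the frame of cover_hole_b below 0.0168 m and angle between drift_collar's own z axis and vertical below 0.08 rad) and (distance between bolt_seat and cover_hole_a below 0.0035 m and angle between bolt_seat's own z axis and vertical below 0.1 rad))) and linear speed of each of drift, bolt below 0.02 m/s); the robot touches nothing.
It fails at once if the drift is pushed against the base or cover with more than 35 N (contact force between drift and base above 35 N).
It fails at once if the bolt is pushed against the base or cover with more than 35 N (contact force between bolt and base above 35 N).
It fails at once if a bystander (plug, wrench, tape, box) is moved by more than 25 mm (distance of any of plug, wrench, tape, box from where it was at the start of the episode above 0.025 m).
It also fails if it takes over 64 s, if anything falls off the work surface, if the arm or the gripper's body presses on something with over 40 N, if the wrist force passes 120 N, or if a joint passes its speed limit or range.

ROBOT

A 6-joint arm with a two-finger parallel gripper is mounted at the origin on the work surface. World frame = base frame: x ahead of the robot, y to its left, z up, the work surface at z = 0. Lengths are in m, angles in rad, forces in N, time in s.
With the tool pointing down it reaches from about 0.375 to 0.9 m from the base axis. Payload 3.1 kg.
Tool frame: the origin (TCP) lies on the centre line of the jaws, within the pads' length; the fingertips stand 17 mm ahead of it and the grasp point (between the pads) lies 2 mm behind it; y points along the fingers, z is the direction in which the jaws open and shut, and the axes are right-handed (so a half turn about y gives the same grasp; the last joint's range is limited). The gripper opens to 85 mm and grips with 20 to 120 N. Pads are 22 mm wide; open, the fingers measure 114 mm over their backs; the gripper's body (76 mm by 85 mm) begins 54 mm behind the grasp point. The pads swing forward as they close: fully open they stand 13 mm farther back than shut.
Start: joints at [1.139, 0.527, 1.433, -0, 1.181, -0.178], TCP at [0.157, 0.605, 0.248] pointing down, gripper open.
Joint ranges: [-3.08, 3.08], [-0.75, 2.2], [0.22, 2.44], [-1.43, 4.57], [0, 2.65], [-2.85, 2.85]. Speed limits (rad/s): [2.79, 2.79, 3.14, 3.14, 3.14, 3.14].

INTERFACE

Orientations are given as a unit quaternion [x, y, z, w].
In Python, from station import manip gives the robot as it stands.
- The arm moves only by the shell command python3 -m handwheel 'ROWS' [FORCE]. ROWS is JSON, one flat list of numbers, 7 for each row, row after row: the shift along the tool's x, y, z in cm, then the turn, a rotation vector about the tool's x, y, z in rad, then the finger opening in cm, from 0 to 8.54. A call has 1 to 10 rows; each row is the pose to reach, as a shift and turn from the pose commanded when the call began, along the tool's axes at that moment; what a row does not reach only later rows make up. A row lasts 1/12 s, in which the tool goes at most 41.7 mm and 7.16 degrees, less where a joint would pass 70% of its speed; a pose out of reach is approached as far as the arm can. A call with a gripper value outside its range is refused whole. The fingers move at their own pace and stop on an object; FORCE is the grip in N (left out, the last holds). Time passes only in rows, so rows that repeat a pose let the fingers close. It gives the time, the measured TCP pose, the force and the opening at its end, in the units of the state.
- manip.sense(): the state, without advancing time (a new reading comes with each control period).
- manip.snapshot(name): name is "scene" or "top" or "wrist"; returns a dict with "frame" (384x512x3 uint8, red, green, blue), "depth" (384x512 float32, m along the optical axis (not along the pixel's ray), 0 where there is no reading), "camera_matrix" (3x3 intrinsics, pixels), "k1" (the pictures are not rectified: a ray, as slopes to the right and down, at radius r is drawn at 1 + k1 r^2 times it, then the intrinsics apply), "rvec" (rotation vector, rad) and "tvec" (3), from world to camera coordinates, as OpenCV has them. Camera axes: x right, y down, z forward; pixel columns grow to the right and rows downward; lengths in m; the calibration is good to about 2 mm. A picture is of the moment at which its call begins.
- manip.sign_off(): hands the job in, once; it reports no verdict.
The state is a dict: "t": time; "q": joint angles; "qd": joint speeds; "tau": joint torques, N m; "tcp_pos": TCP position; "tool_rot": TCP orientation; "force": force on the tool from outside, world axes, zero at the start; "ft_torque": the same for the moment, N m; "finger_gap": opening from 0.0 (shut) to 1.0 (fully open).
Only numpy, scipy, OpenCV 4.12 (cv2) and the standard library are available. Lean on these libraries where they do the work, as an engineer would, in place of code of your own. Each camera call takes 0.05 s, during which the arm holds its last target.

## Working session

There is one attempt and no reset: what is moved stays moved. The work goes in short steps, Python scripts to look and compute and a shell command to move; the robot and the scene stay as the last step left them, time stands still between calls to the robot, and variables do not carry over. Pictures are saved under pics/ and viewed, and the job is handed in when it is done.

```bash
ls; mkdir -p pics; cat > h.py <<'E'
import numpy as np,cv2
from station import manip
def snap(name,fn=None):
    s=manip.snapshot(name)
    if fn: cv2.imwrite('pics/'+fn,s['frame'][:,:,::-1])
    np.savez('pics/last_%s.npz'%name,**{k:np.array(v) for k,v in s.items()})
    return s
def load(name): return dict(np.load('pics/last_%s.npz'%name))
def ray(s,uv):
    K=np.array(s['camera_matrix']);k1=float(s['k1'])
    uv=np.atleast_2d(uv).astype(float)
    p=cv2.undistortPoints(uv[:,None],K,np.array([k1,0,0,0,0.]))[:,0]
    R=cv2.Rodrigues(np.array(s['rvec'],float))[0];t=np.array(s['tvec'],float).ravel()
    return -R.T@t,(np.c_[p,np.ones(len(p))])@R
def onplane(s,uv,z):
    o,d=ray(s,uv); return o+d*((z-o[2])/d[:,2])[:,None]
def proj(s,P):
    return cv2.projectPoints(np.atleast_2d(P).astype(float),np.array(s['rvec'],float),np.array(s['tvec'],float),np.array(s['camera_matrix']),np.array([float(s['k1']),0,0,0,0.]))[0][:,0]
def depthpt(s,uv):
    u,v=int(uv[0]),int(uv[1]);o,d=ray(s,uv);return o+d[0]*s['depth'][v,u]
E
python3 - <<'E'
from h import *
for n in ['scene','top','wrist']:
    s=snap(n,n+'0.png'); o,d=ray(s,[[256,192]]); print(n,o,d,s['k1'],s['camera_matrix'][0])
st=manip.sense();print(st)
E
```

```text
pics
scene [1.30647569 0.54078057 0.70864489] [[-0.6728246  -0.46343517 -0.57665891]] 0.029689305473485934 [473.24635338   0.         256.32762174]
top [0.50568734 0.03062407 1.13728756] [[ 0.07607367 -0.04319178 -0.99667977]] -0.0617408343074217 [360.35547465   0.         244.47507642]
wrist [0.09325887 0.62001005 0.37299597] [[ 0.24505721 -0.0491716  -0.96846281]] -0.0052683304030536095 [317.0395814    0.         250.66359378]
{'t': 0.15, 'q': array([ 1.13848706e+00,  5.28273414e-01,  1.43359539e+00,  1.09386705e-05,
        1.18143156e+00, -1.78527202e-01]), 'qd': array([ 4.59631996e-04, -1.99536404e-03, -4.30743367e-03,  2.78163823e-05,
        1.07791782e-03,  2.49663478e-04]), 'tau': array([ 9.01865496e-04, -4.42743409e+01, -1.78276169e+01, -2.35051457e-04,
        5.62780493e-03, -2.01233939e-05]), 'tcp_pos': array([0.15667983, 0.60450388, 0.24754964]), 'tool_rot': array([ 0.70199604, -0.0896713 ,  0.08930139, -0.70084654]), 'force': array([-0.58330471, -0.62858048, -1.50406988]), 'ft_torque': array([ 0.03091929, -0.05523036,  0.03910742]), 'finger_gap': 1.000401385647093}
```

View pics/top0.png

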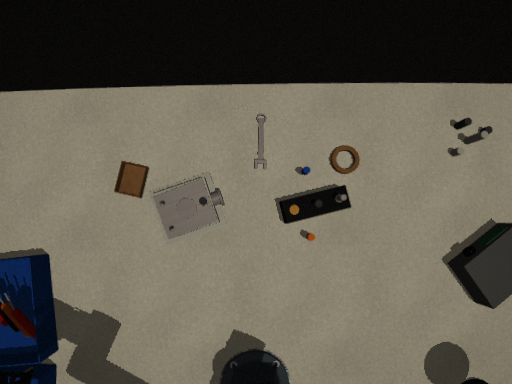

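View pics/scene0.png

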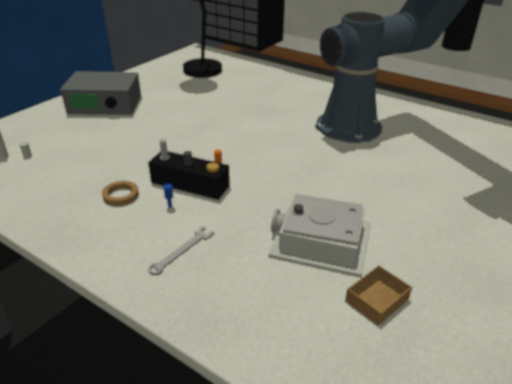

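View pics/wrist0.png

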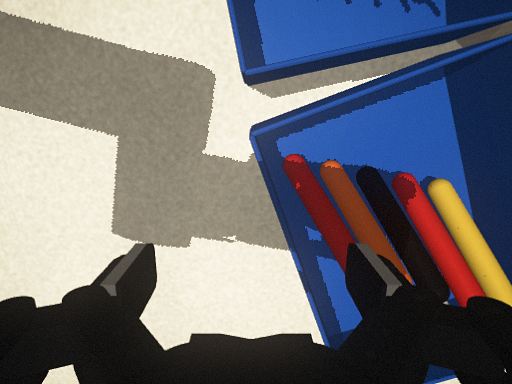

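The top view shows the drift at about (341,198), the bolt at (319,203) and the brass plug at (294,210). The cover's open holes are at about (142,203) and (170,228), with the fitted bolt at (203,201). The scene view agrees. The orange bolt standing near the stand and the blue one are look-alikes.

```bash
python3 - <<'E'
from h import *
from scipy.spatial.transform import Rotation as R
s=load('top')
for n,uv,z in [('drift top',(341,198),.118),('bolt',(319,203),.098),('plug',(294,210),.076),('fit',(203,201),.083),('h1',(142,203),.068),('h2',(170,228),.068),('orange',(311,237),.05),('blue',(305,170),.05)]:
    print(n,onplane(s,[uv],z)[0].round(4),depthpt(s,uv).round(4))
st=manip.sense();M=R.from_quat(st['tool_rot']).as_matrix();print(M.round(3))
w=load('wrist');o,d=ray(w,[[256,192]]);print('cam in tool',M.T@(o-st['tcp_pos']),M.T@d[0])
im=s['frame'][140:260,110:370,::-1];cv2.imwrite('pics/topc.png',cv2.resize(im,None,fx=3,fy=3,interpolation=2))
E
```

```text
drift top [ 0.5616 -0.2559  0.118 ] [ 0.5616 -0.2558  0.1185]
bolt [ 0.5495 -0.1965  0.098 ] [ 0.5495 -0.1966  0.0975]
plug [ 0.5313 -0.1264  0.076 ] [ 0.5313 -0.1267  0.0735]
fit [0.5627 0.1407 0.083 ] [0.5628 0.1408 0.0821]
h1 [0.561  0.3242 0.068 ] [0.5645 0.3426 0.001 ]
h2 [0.4854 0.2409 0.068 ] [0.4848 0.2472 0.0363]
orange [ 0.4496 -0.1792  0.05  ] [ 0.4501 -0.1774  0.0594]
blue [ 0.6531 -0.1676  0.05  ] [ 0.6519 -0.166   0.0591]
[[ 0.968 -0.001  0.251]
 [-0.251 -0.002  0.968]
 [-0.    -1.    -0.002]]
cam in tool [-0.06532194 -0.12542416 -0.00112423] [0.24985658 0.96835985 0.01555585]
```

View pics/topc.png

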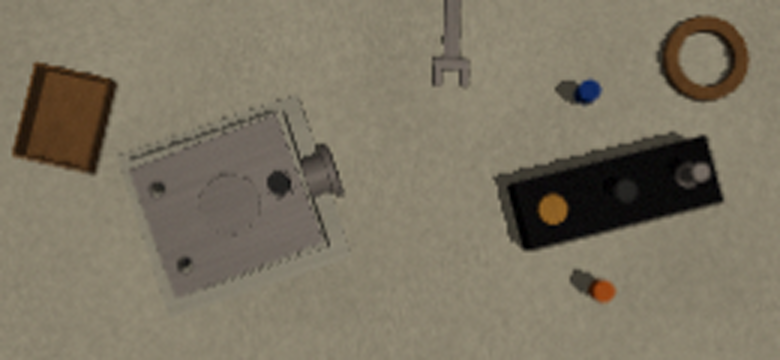

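```bash
python3 -m handwheel '[33,0,-21,0,0,0,8,33,0,-21,0,0,0,8,33,0,-21,0,0,0,8,33,0,-21,0,0,0,8,33,0,-21,0,0,0,8,33,0,-21,0,0,0,8,33,0,-21,0,0,0,8,33,0,-21,0,0,0,8,33,0,-21,0,0,0,8,33,0,-21,0,0,0,8]' 60
python3 -m handwheel '[13.8,0,-8.7,0,0,0,6,13.8,0,-8.7,0,0,0,6,13.8,0,-8.7,0,0,0,6,13.8,0,-8.7,0,0,0,6,13.8,0,-8.7,0,0,0,6,13.8,0,-8.7,0,0,0,6]'
python3 - <<'E'
from h import *
s=snap('wrist','w1.png');print(manip.sense()['tcp_pos'],manip.sense()['force'])
E
```

```text
t: 0.98
tcp_pos: [0.4271, 0.3153, 0.2483]
tool_rot: [0.702, -0.09, 0.092, -0.701]
force: [0.2, -0.0, 0.6]
finger_gap: 0.936
t: 1.48
tcp_pos: [0.5366, 0.1982, 0.2478]
tool_rot: [-0.701, 0.091, -0.091, 0.701]
force: [-0.1, -0.2, -0.0]
finger_gap: 0.701
[0.53508984 0.19936688 0.24775359] [ 1.07913296 -0.26737147 -0.54859437]
```

View pics/w1.png

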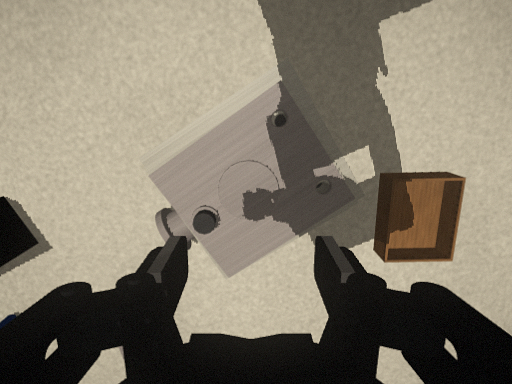

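The wrist view shows the cover with open holes at about (280,119) and (323,186), and the fitted bolt head at (205,220).

```bash
python3 - <<'E'
from h import *
s=load('wrist')
im=s['frame'][60:290,130:370,::-1].astype(float);im=np.clip(255*(im/255)**.6,0,255).astype(np.uint8)
im=cv2.resize(im,None,fx=2.6,fy=2.6,interpolation=2);cv2.imwrite('pics/w1c.png',im)
for n,c in [('a',(280,118)),('b',(323,186))]:
    x,y=c; z=s['frame'][y-18:y+18,x-18:x+18,::-1].astype(float);z=np.clip(255*(z/255)**.5*1.2,0,255).astype(np.uint8)
    cv2.imwrite('pics/w1%s.png'%n,cv2.resize(z,None,fx=10,fy=10,interpolation=0))
a=cv2.imread('pics/w1a.png');b=cv2.imread('pics/w1b.png');cv2.imwrite('pics/w1ab.png',np.hstack([a,b]))
E
```

```text
(no output)
```

View pics/w1c.png

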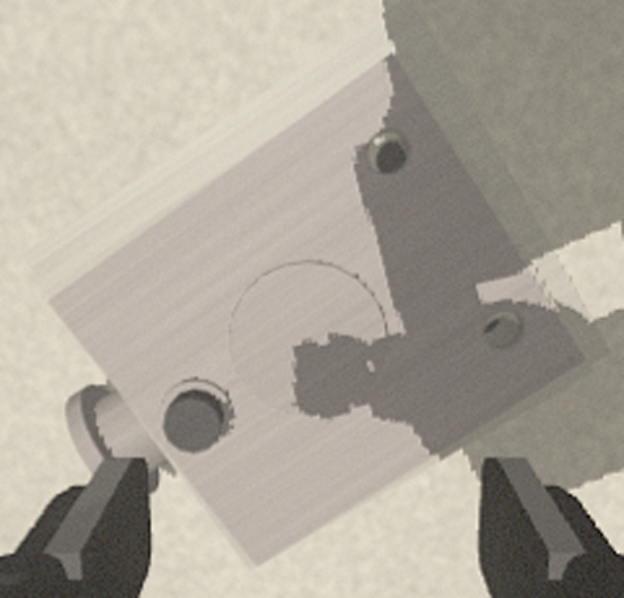

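View pics/w1ab.png

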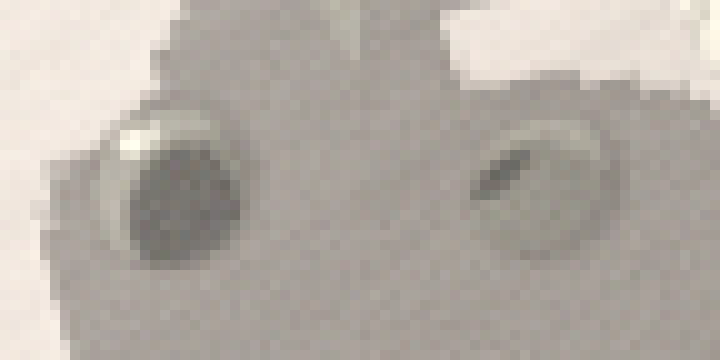

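```bash
cat >> h.py <<'E'
def rigid(P,Q): # P local -> Q world 2D
    p=P.mean(0);q=Q.mean(0);H=(P-p).T@(Q-q);th=np.arctan2(H[0,1]-H[1,0],H[0,0]+H[1,1]);c,s_=np.cos(th),np.sin(th)
    R=np.array([[c,-s_],[s_,c]]);return th,R,q-R@p
L=np.array([[.04,.058],[-.04,.058],[0,-.058]])
E
python3 - <<'E'
from h import *
s=load('wrist')
h1,h2=onplane(s,[[279.3,118.6],[323.3,187.1]],.068)[:,:2]; f=onplane(s,[[205,221]],.083)[0,:2]
print(h1,h2,f,np.linalg.norm(h1-h2),np.linalg.norm(h1-f),np.linalg.norm(h2-f))
t=load('top')
g=onplane(t,[[162.3,202.7],[171.3,228]],.068)[:,:2];gf=onplane(t,[[203,200.7]],.083)[0,:2];print('top',g,gf,np.linalg.norm(g[0]-g[1]))
# a is +x side: which?
for A,B,F in[(h1,h2,f),(g[0],g[1],gf)]:
    th,R,tt=rigid(L,np.array([A,B,F]));print('th',th,(L@R.T+tt-np.array([A,B,F]))*1000)
th,R,tt=rigid(L,np.array([h1,h2,f]))
piv=R@L[2]+tt
v=cv2.resize(s['frame'][100:215,255:345,::-1],None,fx=5,fy=5,interpolation=0)
v=np.clip(255*(v/255.)**.5*1.2,0,255).astype(np.uint8)
outs=[]
for ang in(-.044,.044):
    o=v.copy()
    for i in(0,1):
        for z,da,col in[(.068,0,(0,200,0)),(.060,0,(0,200,200)),(.060,-ang,(0,0,255))]:
            c=R@L[i]+tt; r=c-piv; c=piv+np.array([np.cos(da)*r[0]-np.sin(da)*r[1],np.sin(da)*r[0]+np.cos(da)*r[1]])
            ph=np.linspace(0,6.29,60);P=np.c_[c[0]+.0075*np.cos(ph),c[1]+.0075*np.sin(ph),np.full(60,z)]
            q=((proj(s,P)-[255,100]+.5)*5).astype(int);cv2.polylines(o,[q],True,col,1)
    outs.append(o)
cv2.imwrite('pics/chk.png',cv2.resize(np.hstack(outs),(800,520)))
E
```

```text
[0.48739892 0.23750253] [0.56272658 0.26427719] [0.56224531 0.14417269] 0.07994460131772514 0.11963461829459714 0.12010546680525366
top [[0.56077367 0.26347931]
 [0.4853787  0.23709345]] [0.56360166 0.14071072] 0.07987875802893622
th 0.33166295664887924 [[ 75.28762634  27.3989866 ]
 [-75.68021131 -25.42493507]
 [  0.39258497  -1.97405153]]
th 0.3496431671772212 [[ 0.14504956  0.31149342]
 [ 0.3804248  -0.70765425]
 [-0.52547436  0.39616083]]
```

View pics/chk.png

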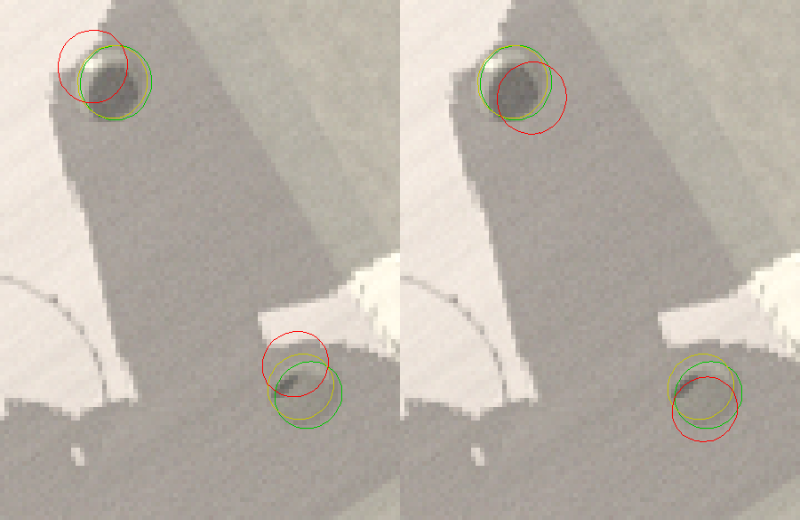

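```bash
python3 - <<'E'
from h import *
s=load('wrist')
h2,h1=onplane(s,[[279.3,118.6],[323.3,187.1]],.068)[:,:2]; f=onplane(s,[[205,221]],.083)[0,:2]
th,R,tt=rigid(L,np.array([h1,h2,f]));print('th',th,(L@R.T+tt-np.array([h1,h2,f]))*1000)
piv=R@L[2]+tt
v=cv2.resize(s['frame'][100:215,255:345,::-1],None,fx=5,fy=5,interpolation=0)
v=np.clip(255*(v/255.)**.5*1.2,0,255).astype(np.uint8)
outs=[]
for ang in(-.044,.044):
    o=v.copy()
    for i in(0,1):
        for z,da,col in[(.068,0,(0,200,0)),(.060,0,(0,200,200)),(.060,-ang,(0,0,255))]:
            c=R@L[i]+tt; r=c-piv; c=piv+np.array([np.cos(da)*r[0]-np.sin(da)*r[1],np.sin(da)*r[0]+np.cos(da)*r[1]])
            print(ang,i,z,c.round(4))
            ph=np.linspace(0,6.29,60);P=np.c_[c[0]+.0075*np.cos(ph),c[1]+.0075*np.sin(ph),np.full(60,z)]
            q=((proj(s,P)-[255,100]+.5)*5).astype(int);cv2.polylines(o,[q],True,col,1)
    outs.append(o)
cv2.imwrite('pics/chk2.png',cv2.resize(np.hstack(outs),(800,520)))
E
```

```text
th 0.3369414261395466 [[-0.30211617  0.75681183]
 [-0.47607175  1.08330478]
 [ 0.77818792 -1.84011661]]
-0.044 0 0.068 [0.5624 0.265 ]
-0.044 0 0.06 [0.5624 0.265 ]
-0.044 0 0.06 [0.557  0.2649]
-0.044 1 0.068 [0.4869 0.2386]
-0.044 1 0.06 [0.4869 0.2386]
-0.044 1 0.06 [0.4828 0.2351]
0.044 0 0.068 [0.5624 0.265 ]
0.044 0 0.06 [0.5624 0.265 ]
0.044 0 0.06 [0.5678 0.2649]
0.044 1 0.068 [0.4869 0.2386]
0.044 1 0.06 [0.4869 0.2386]
0.044 1 0.06 [0.4912 0.2418]
```

View pics/chk2.png

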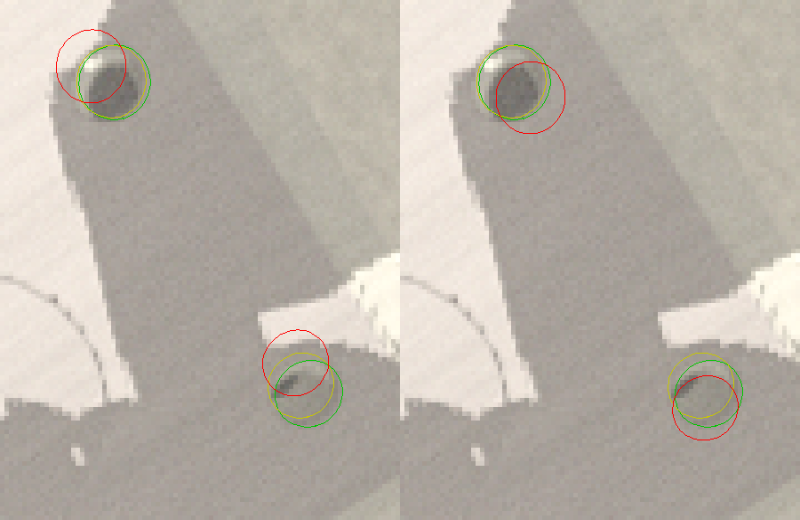

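```bash
python3 - <<'E'
from h import *
s=load('wrist')
g=cv2.cvtColor(s['frame'],cv2.COLOR_RGB2GRAY)
l=cv2.createLineSegmentDetector().detect(g)[0][:,0]
for x in l:
    n=np.hypot(x[0]-x[2],x[1]-x[3])
    if n>28 and 130<x[0]<380 and 60<x[1]<290:
        a=[]
        for z in(.068,.06,.01):
            p=onplane(s,x.reshape(2,2),z)[:,:2];d=p[1]-p[0];a.append(round((np.arctan2(d[1],d[0])%(np.pi/2)),4))
        print(x.round(1),round(n),a)
E
```

```text
[346.8 245.7 367.  272. ] 33 [np.float64(0.4111), np.float64(0.4111), np.float64(0.4111)]
[187.5 276.6 173.1 315.1] 41 [np.float64(0.9408), np.float64(0.9408), np.float64(0.9408)]
[372.7 249.5 379.4 173.1] 77 [np.float64(1.3317), np.float64(1.3317), np.float64(1.3317)]
[375.2 174.5 367.8 145.7] 30 [np.float64(0.0818), np.float64(0.0818), np.float64(0.0818)]
[367.6 144.7 333.7 159.5] 37 [np.float64(0.1681), np.float64(0.1681), np.float64(0.1681)]
[181.3 149.8 281.7  78.7] 123 [np.float64(0.3383), np.float64(0.3383), np.float64(0.3383)]
[308.3 230.9 277.1 247.3] 35 [np.float64(0.2671), np.float64(0.2671), np.float64(0.2671)]
[284.6 187.5 270.5 138.7] 51 [np.float64(0.0424), np.float64(0.0424), np.float64(0.0424)]
[160.6 271.3 179.6 237. ] 39 [np.float64(0.7898), np.float64(0.7898), np.float64(0.7898)]
[276.7 247.8 227.  278.3] 58 [np.float64(0.3356), np.float64(0.3356), np.float64(0.3356)]
[170.  203.6 147.4 175.2] 36 [np.float64(0.3523), np.float64(0.3523), np.float64(0.3523)]
[321.1 236.6 340.2 270.9] 39 [np.float64(0.2655), np.float64(0.2655), np.float64(0.2655)]
[225.8 277.  198.3 240.2] 46 [np.float64(0.3188), np.float64(0.3188), np.float64(0.3188)]
[162.  247.4 146.4 271.1] 28 [np.float64(0.7161), np.float64(0.7161), np.float64(0.7161)]
[149.1 174.  181.4 150.5] 40 [np.float64(0.3519), np.float64(0.3519), np.float64(0.3519)]
[353.4 198.6 319.2 220.3] 41 [np.float64(0.3501), np.float64(0.3501), np.float64(0.3501)]
```

```bash
python3 -m handwheel '[13.3,0,-41,0,1.08,0,5,13.3,0,-41,0,1.08,0,5,13.3,0,-41,0,1.08,0,5,13.3,0,-41,0,1.08,0,5,13.3,0,-41,0,1.08,0,5,13.3,0,-41,0,1.08,0,5,13.3,0,-41,0,1.08,0,5,13.3,0,-41,0,1.08,0,5,13.3,0,-41,0,1.08,0,5,13.3,0,-41,0,1.08,0,5]'
python3 -m handwheel '[1.5,0,0,0,0,0,5,1.5,0,0,0,0,0,5,1.5,0,0,0,0,0,5]'
python3 - <<'E'
from h import *
s=snap('wrist','w2.png');st=manip.sense();print(st['tcp_pos'],st['q'])
E
```

```text
t: 2.37
tcp_pos: [0.5598, -0.2154, 0.2483]
tool_rot: [-0.555, 0.438, -0.437, 0.556]
force: [1.1, -0.0, -0.1]
finger_gap: 0.582
t: 2.62
tcp_pos: [0.5634, -0.2291, 0.2479]
tool_rot: [-0.555, 0.438, -0.437, 0.556]
force: [-1.0, 0.6, 0.6]
finger_gap: 0.59
[ 0.56327779 -0.22814091  0.24788241] [-5.68907809e-01  5.05396232e-01  1.47645122e+00  9.28084931e-04
  1.16226648e+00 -8.07831449e-01]
```

View pics/w2.png

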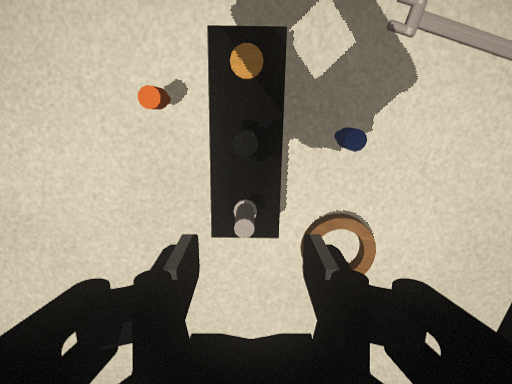

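The wrist view shows the drift's top at about (244,229) and its collar at about (245,211). The dark bolt is at (246,143) and the plug at (246,61). The jaws lie across the stand's row.

```bash
python3 - <<'E'
from h import *
from scipy.spatial.transform import Rotation as R
s=load('wrist');st=manip.sense();M=R.from_quat(st['tool_rot']).as_matrix()
v=s['frame'][120:245,200:290,::-1].astype(float);v=np.clip(255*(v/255.)**.4,0,255).astype(np.uint8)
cv2.imwrite('pics/w2c.png',cv2.resize(v,None,fx=4.5,fy=4.5,interpolation=2))
for n,uv,z in[('top',(244,229),.118),('collar',(245,210.5),.070),('bolttop',(246,143),.098),('plug',(246,61),.076)]:
    p=onplane(s,[uv],z)[0];print(n,p.round(4),'tool cm',(100*M.T@(p-st['tcp_pos'])).round(2))
E
```

```text
top [ 0.5655 -0.2637  0.118 ] tool cm [ 3.54 12.98 -0.62]
collar [ 0.5651 -0.2625  0.07  ] tool cm [ 3.42 17.78 -0.62]
bolttop [ 0.5504 -0.1941  0.098 ] tool cm [-3.58 15.   -0.43]
plug [ 0.5341 -0.1271  0.076 ] tool cm [-10.46  17.21  -0.43]
```

View pics/w2c.png

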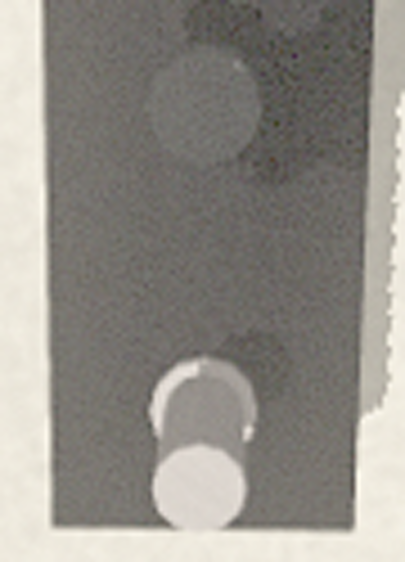

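```bash
python3 -m handwheel '[3.5,0,-0.6,0,0,0,5,3.5,4,-0.6,0,0,0,5,3.5,8,-0.6,0,0,0,5,3.5,12,-0.6,0,0,0,5,3.5,13,-0.6,0,0,0,5,3.5,14,-0.6,0,0,0,5,3.5,15,-0.6,0,0,0,5,3.5,15.4,-0.6,0,0,0,5,3.5,15.4,-0.6,0,0,0,5]' 60
python3 - <<'E'
from h import *
s=snap('wrist','w3.png');st=manip.sense();print(st['tcp_pos'],st['force'])
E
```

```text
t: 3.42
tcp_pos: [0.5668, -0.2657, 0.0951]
tool_rot: [-0.556, 0.437, -0.438, 0.556]
force: [-0.3, 0.5, -0.6]
finger_gap: 0.583
[ 0.56705871 -0.26612498  0.09561478] [-0.94205349 -1.04589845  0.62151169]
```

View pics/w3.png

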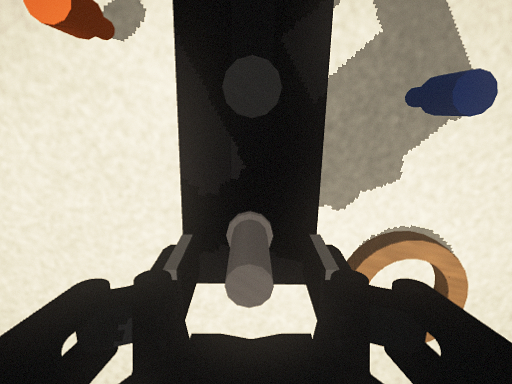

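```bash
python3 -m handwheel '[-0.3,0,0,0,0,0,5,-0.3,0,0,0,0,0,5,-0.3,0,0,0,0,0,1,-0.3,0,0,0,0,0,1,-0.3,0,0,0,0,0,1,-0.3,0,0,0,0,0,1,-0.3,0,0,0,0,0,1,-0.3,0,0,0,0,0,1]' 60
python3 - <<'E'
from h import *
from scipy.spatial.transform import Rotation as R
s=snap('wrist','w4.png');st=manip.sense();M=R.from_quat(st['tool_rot']).as_matrix();print(st['tcp_pos'],st['force'],st['finger_gap'],M.round(3))
for n,uv,z in[('top',(249,285),.118),('collar',(250,228),.070)]:
    p=onplane(s,[uv],z)[0];print(n,p.round(4),'tool cm',(100*M.T@(p-st['tcp_pos'])).round(2))
E
```

```text
t: 4.13
tcp_pos: [0.5657, -0.2633, 0.095]
tool_rot: [0.556, -0.437, 0.438, -0.556]
force: [-0.9, 0.2, 6.0]
finger_gap: 0.198
[ 0.56565971 -0.26331522  0.09501595] [-0.76086667 -0.40888036  6.40459711] 0.19514708097150282 [[ 0.235  0.001  0.972]
 [-0.972 -0.001  0.235]
 [ 0.001 -1.     0.   ]]
top [ 0.5642 -0.2604  0.118 ] tool cm [-0.32 -2.3  -0.08]
collar [ 0.5636 -0.2569  0.07  ] tool cm [-0.68  2.5  -0.05]
```

View pics/w4.png

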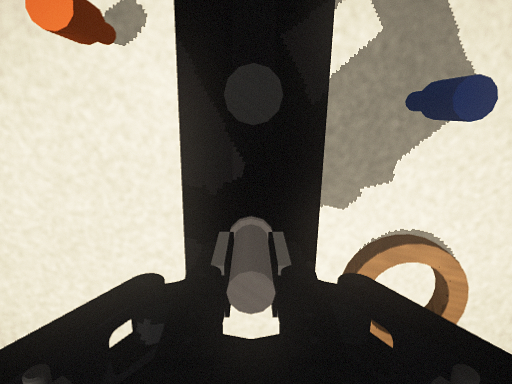

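```bash
python3 -m handwheel '[0,-1,0,0,0,0,1,0,-4,0,0,0,0,1,0,-8,0,0,0,0,1,0,-12,0,0,0,0,1,-4,-12,0.8,0,0,0,1,-8,-12,1.6,0,0,0,1,-12,-12,2.4,0,0,0,1,-16,-12,3.2,0,0,0,1,-20,-12,4,0,0,0,1,-24,-12,4.8,0,0,0,1]' 80
python3 -m handwheel '[-27,0,5.5,0,-1.2,0,1,-27,0,5.5,0,-1.2,0,1,-27,0,5.5,0,-1.2,0,1,-27,0,5.5,0,-1.2,0,1,-27,0,5.5,0,-1.2,0,1,-27,0,5.5,0,-1.2,0,1,-27,0,5.5,0,-1.2,0,1,-27,0,5.5,0,-1.2,0,1,-27,0,5.5,0,-1.2,0,1,-27,0,5.5,0,-1.2,0,1]'
python3 -m handwheel '[0,0,0,0,-0.43,0,1,0,0,0,0,-0.43,0,1,0,0,0,0,-0.43,0,1,0,0,0,0,-0.43,0,1,0,0,0,0,-0.43,0,1]'
python3 - <<'E'
from h import *
from scipy.spatial.transform import Rotation as R
s=snap('wrist','w5.png');st=manip.sense();M=R.from_quat(st['tool_rot']).as_matrix();print(st['tcp_pos'],st['force'],st['finger_gap'],M.round(3))
E
```

```text
t: 5.02
tcp_pos: [0.555, -0.0166, 0.2143]
tool_rot: [0.556, -0.438, 0.437, -0.555]
force: [0.8, -0.2, -1.1]
finger_gap: 0.187
t: 5.85
tcp_pos: [0.545, 0.2579, 0.214]
tool_rot: [0.706, -0.045, 0.044, -0.706]
force: [-0.7, 0.2, -1.6]
finger_gap: 0.191
t: 6.27
tcp_pos: [0.5454, 0.2568, 0.2141]
tool_rot: [0.699, 0.104, -0.105, -0.699]
force: [-1.0, 0.1, -2.2]
finger_gap: 0.192
[0.54543864 0.25681888 0.21410281] [ 0.60334343 -0.26510316 -1.32259583] 0.19191676303796482 [[ 0.957 -0.001 -0.291]
 [ 0.291 -0.     0.957]
 [-0.001 -1.     0.   ]]
```

View pics/w5.png

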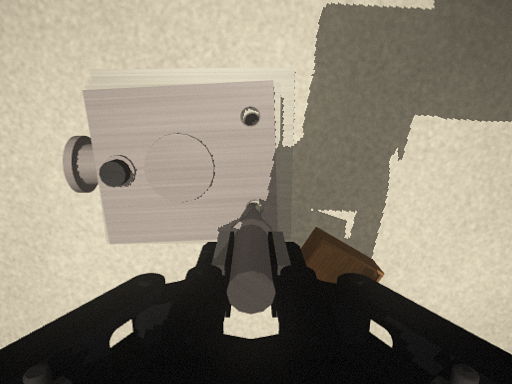

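Hole b is at about (250,116), the fitted bolt at (115,172), and the drift hangs upright with its tip near (254,203), which hides hole a. I'll zoom in and measure the cover edge against the base edge.

```bash
python3 -m handwheel '[6,0,0,0,0,0,1,6,0,0,0,0,0,1,6,0,0,0,0,0,1,6,0,0,0,0,0,1]'
python3 - <<'E'
from h import *
s=snap('wrist','w6.png');st=manip.sense();print(st['tcp_pos'])
g=cv2.cvtColor(s['frame'],cv2.COLOR_RGB2GRAY)
l=cv2.createLineSegmentDetector().detect(g)[0][:,0]
for x in l:
    n=np.hypot(x[0]-x[2],x[1]-x[3])
    if n>25 and 60<x[0]<320 and x[1]<260:
        p=onplane(s,x.reshape(2,2),.06)[:,:2];d=p[1]-p[0];print(x.round(1),round(n),round((np.arctan2(d[1],d[0])%(np.pi/2)),4))
v=s['frame'][30:270,60:330,::-1].astype(float);v=np.clip(255*(v/255.)**.7,0,255).astype(np.uint8)
cv2.imwrite('pics/w6c.png',cv2.resize(v,None,fx=2.5,fy=2.5,interpolation=2))
E
```

```text
t: 6.65
tcp_pos: [0.6037, 0.2743, 0.2138]
tool_rot: [0.699, 0.104, -0.104, -0.699]
force: [-1.0, 0.3, -1.5]
finger_gap: 0.189
[0.60260083 0.27422924 0.21372263]
[280.1 231.5 301.2 200.2] 38 1.319
[280.6 129.4 281.5  29.4] 100 0.3092
[114.6 116.4  90.9 105.1] 26 1.4101
[ 61.8 105.7  60.3  79.3] 26 0.2036
[ 73.5 128.   61.8 105.7] 25 0.6718
[319.8 173.3 379.5 209.1] 70 1.3332
[302.5 197.7 318.9 172.4] 30 1.3392
[316.8 209.6 346.5 219.3] 31 1.5399
[234.5 235.8 227.4 288.4] 53 0.1558
[272.  232.9 277.6 273. ] 40 0.4423
[82.1 70.8 70.6  6.7] 65 0.3499
[ 99.9 179.3  91.5 125.7] 54 0.3262
[ 71.9   5.5 175.6  -0. ] 104 0.3386
[278.2 134.4 279.3 168.1] 34 0.3508
```

View pics/w6c.png

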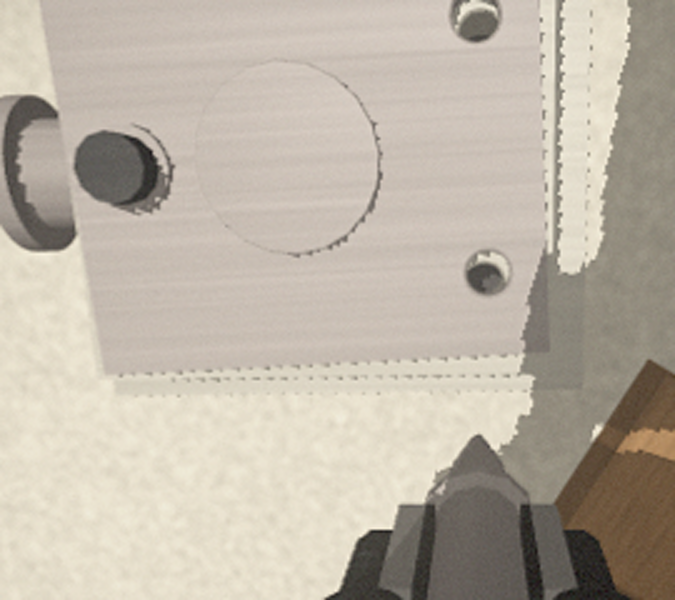

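```bash
python3 - <<'E'
from h import *
from scipy.spatial.transform import Rotation as R
s=load('wrist');st=manip.sense();M=R.from_quat(st['tool_rot']).as_matrix();T=st['tcp_pos']
tl=lambda p:(100*M.T@(p-T)).round(2)
A,B=onplane(s,[[255.2,138.8],[250,37.2]],.068);F=onplane(s,[[103.2,96.8]],.083)[0]
tip=onplane(s,[[251.2,204.8]],T[2]-.085)[0]
print('A',A,'B',B,'F',F,np.linalg.norm(A-B)); print('tool A',tl(A),'tip',tl(tip),tip)
th,Rr,tt=rigid(L,np.array([A,B,F])[:,:2]);print(th,(L@Rr.T+tt-np.array([A,B,F])[:,:2])*1000)
for ang in(.036,.044,.052):
    piv=A[:2]-Rr@(L[0]-L[2]); th0=.345-ang
    c,q=np.cos(th0),np.sin(th0)
    r=A[:2]-(np.array([[np.cos(.345),-np.sin(.345)],[np.sin(.345),np.cos(.345)]])@(L[0]-L[2]))
    b=r+np.array([[c,-q],[q,c]])@(L[0]-L[2]);bb=np.r_[b,.06];print(ang,'baseA',bb,'tool',tl(bb),'d tool mm',tl(bb)*10-tl(A)*10)
v=s['frame'][120:158,236:274,::-1].astype(float);v=np.clip(255*(v/255.)**.6,0,255).astype(np.uint8)
cv2.imwrite('pics/w6a.png',cv2.resize(v,None,fx=12,fy=12,interpolation=0))
E
```

```text
A [0.5622424  0.26444524 0.068     ] B [0.48825306 0.23747258 0.068     ] F [0.56442113 0.14179213 0.083     ] 0.07875243801296285
tool A [-4.12 14.58  0.24] tip [-0.13  8.5  -0.11] [0.60155351 0.2727549  0.12872263]
0.34584020247088026 [[ 0.58726167  0.06148812]
 [-0.68667531 -0.08483909]
 [ 0.09941364  0.02335097]]
0.036 baseA [0.56665941 0.26442289 0.06      ] tool [-3.69 15.38  0.1 ] d tool mm [ 4.3  8.  -1.4]
0.044 baseA [0.56764067 0.26439633 0.06      ] tool [-3.6  15.38  0.07] d tool mm [ 5.2  8.  -1.7]
0.052 baseA [0.56862169 0.26436192 0.06      ] tool [-3.51 15.38  0.04] d tool mm [ 6.1  8.  -2. ]
```

View pics/w6a.png

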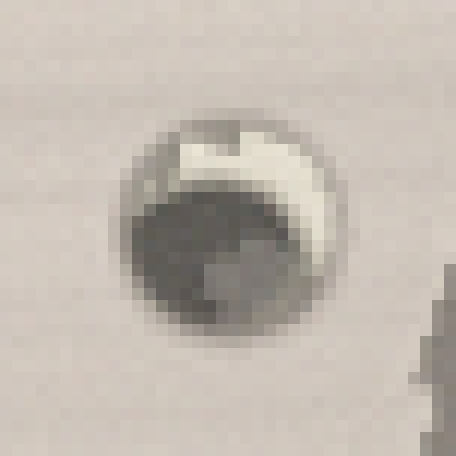

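```bash
python3 -m handwheel '[-3.7,0,0.26,0,0,0,1,-3.7,2,0.26,0,0,0,1,-3.7,4,0.26,0,0,0,1,-3.7,5,0.26,0,0,0,1,-3.7,5.5,0.26,0,0,0,1,-3.7,5.5,0.26,0,0,0,1,-3.7,5.5,0.26,0,0,0,1]'
python3 - <<'E'
from h import *
s=snap('wrist','w7.png');st=manip.sense();print(st['tcp_pos'],st['force'])
v=s['frame'][100:300,150:350,::-1].astype(float);v=np.clip(255*(v/255.)**.6,0,255).astype(np.uint8)
cv2.imwrite('pics/w7c.png',cv2.resize(v,None,fx=3,fy=3,interpolation=0))
s=snap('scene')
v=s['frame'][180:270,280:380,::-1].astype(float);v=np.clip(255*(v/255.)**.8,0,255).astype(np.uint8)
cv2.imwrite('pics/s7c.png',cv2.resize(v,None,fx=6,fy=6,interpolation=0))
E
```

```text
t: 7.28
tcp_pos: [0.5675, 0.2662, 0.1597]
tool_rot: [-0.699, -0.104, 0.104, 0.699]
force: [-0.5, -0.4, -1.0]
finger_gap: 0.192
[0.56786337 0.26626885 0.16017113] [ 0.20510823  0.02265289 -1.54132163]
```

View pics/w7c.png

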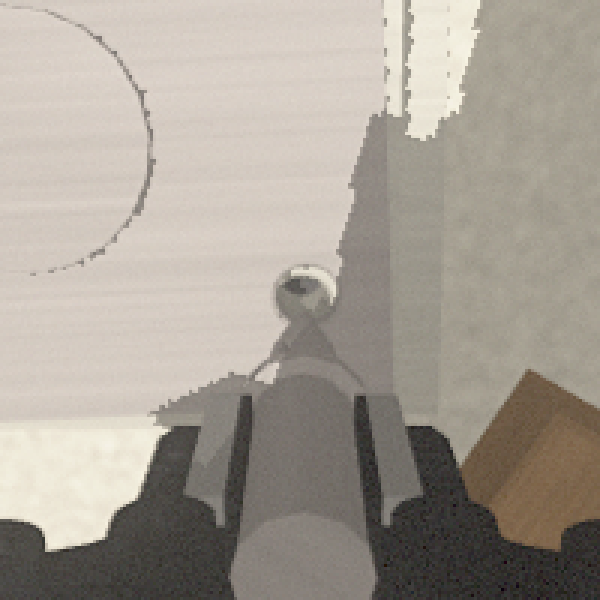

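View pics/s7c.png

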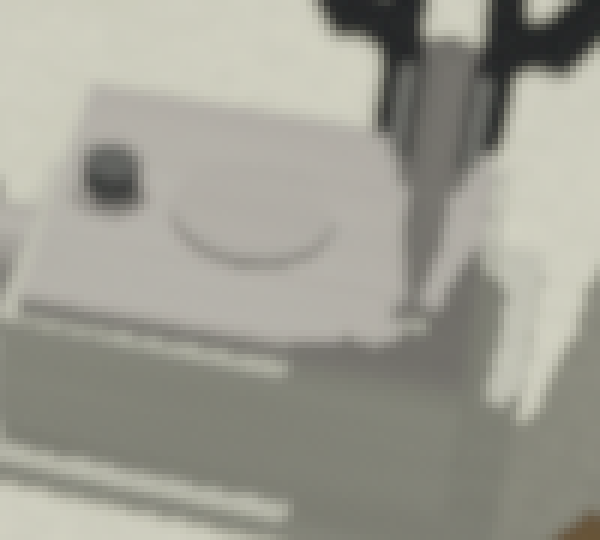

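```bash
python3 - <<'E'
from h import *
from scipy.spatial.transform import Rotation as R
s=load('wrist');st=manip.sense();M=R.from_quat(st['tool_rot']).as_matrix();T=st['tcp_pos']
tl=lambda p:(1000*M.T@(p-T)).round(2)
print(T,tl(onplane(s,[[251.7,198.2]],.068)[0]),'tip',tl(onplane(s,[[253.3,205.3]],T[2]-.085)[0]))
E
```

```text
[0.5679781  0.26631784 0.16032637] [-6.1  92.31 -0.55] tip [-3.03 84.99  0.53]
```

```bash
python3 -m handwheel '[0,0.2,-0.15,0,0,0,1,0,0.5,-0.15,0,0,0,1,0,0.8,-0.15,0,0,0,1,0,1,-0.15,0,0,0,1,0,1,-0.15,0,0,0,1]'
python3 - <<'E'
from h import *
s=snap('wrist','w8.png');st=manip.sense();print(st['tcp_pos'],st['force'])
v=s['frame'][160:260,200:300,::-1].astype(float);v=np.clip(255*(v/255.)**.6,0,255).astype(np.uint8)
cv2.imwrite('pics/w8c.png',cv2.resize(v,None,fx=6,fy=6,interpolation=0))
E
```

```text
t: 7.8
tcp_pos: [0.5671, 0.2645, 0.1487]
tool_rot: [0.699, 0.104, -0.105, -0.699]
force: [0.5, 0.5, -1.5]
finger_gap: 0.19
[0.56721784 0.26458077 0.14889345] [ 0.44733274 -0.74457122 -1.61240768]
```

View pics/w8c.png

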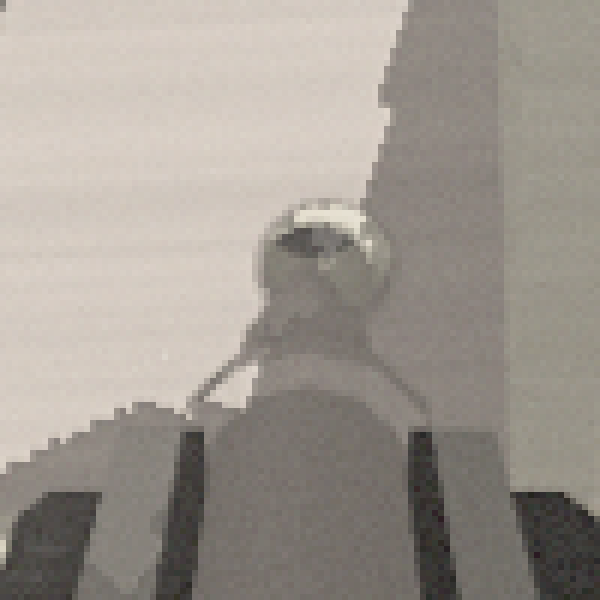

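```bash
python3 -m handwheel '[0,0.15,0,0,0,0,1,0,0.3,0,0,0,0,1,0,0.45,0,0,0,0,1,0,0.45,0,0,0,0,1]'
python3 - <<'E'
from h import *
st=manip.sense();print(st['tcp_pos'],st['force'])
E
```

```text
t: 8.18
tcp_pos: [0.5673, 0.2646, 0.1444]
tool_rot: [0.699, 0.104, -0.105, -0.699]
force: [-0.6, 0.7, -1.0]
finger_gap: 0.192
[0.56729448 0.26460351 0.14444863] [-0.62539181  0.67909881 -0.9514871 ]
```

```bash
python3 -m handwheel '[0,0.1,0,0,0,0,1,0,0.2,0,0,0,0,1,0,0.3,0,0,0,0,1,0,0.3,0,0,0,0,1]'
python3 -m handwheel '[0,0.1,0,0,0,0,1,0,0.2,0,0,0,0,1,0,0.3,0,0,0,0,1,0,0.3,0,0,0,0,1]'
```

```text
t: 8.52
tcp_pos: [0.5674, 0.2646, 0.1416]
tool_rot: [0.699, 0.104, -0.104, -0.699]
force: [-0.1, 0.1, -1.1]
finger_gap: 0.188
t: 8.85
tcp_pos: [0.5673, 0.2646, 0.1385]
tool_rot: [-0.699, -0.104, 0.105, 0.699]
force: [-0.4, 0.5, -1.6]
finger_gap: 0.19
```

```bash
python3 -m handwheel '[0,0.1,0,0,0,0,1,0,0.2,0,0,0,0,1,0,0.3,0,0,0,0,1,0,0.3,0,0,0,0,1]'
python3 -m handwheel '[0,0.1,0,0,0,0,1,0,0.2,0,0,0,0,1,0,0.3,0,0,0,0,1,0,0.3,0,0,0,0,1]'
```

```text
t: 9.18
tcp_pos: [0.567, 0.2648, 0.1355]
tool_rot: [-0.699, -0.104, 0.105, 0.699]
force: [-1.0, 0.9, -0.1]
finger_gap: 0.191
t: 9.52
tcp_pos: [0.5668, 0.2649, 0.1325]
tool_rot: [-0.699, -0.104, 0.105, 0.7]
force: [-4.2, 1.1, -0.1]
finger_gap: 0.187
```

```bash
python3 -m handwheel '[0.04,0.1,-0.02,0,0,0,1,0.08,0.2,-0.04,0,0,0,1,0.1,0.3,-0.05,0,0,0,1,0.1,0.3,-0.05,0,0,0,1]'
python3 -m handwheel '[0.04,0.1,-0.01,0,0,0,1,0.06,0.2,-0.02,0,0,0,1,0.06,0.3,-0.03,0,0,0,1,0.06,0.3,-0.03,0,0,0,1]'
```

```text
t: 9.85
tcp_pos: [0.5681, 0.2648, 0.1296]
tool_rot: [-0.699, -0.104, 0.105, 0.7]
force: [-4.6, 2.8, 1.6]
finger_gap: 0.188
t: 10.18
tcp_pos: [0.5692, 0.2649, 0.1268]
tool_rot: [-0.699, -0.104, 0.104, 0.7]
force: [-2.7, 3.7, 1.2]
finger_gap: 0.192
```

```bash
python3 -m handwheel '[0,0,0.04,0,0,0,1,0.02,0.1,0.07,0,0,0,1,0.04,0.2,0.07,0,0,0,1,0.04,0.2,0.07,0,0,0,1]'
python3 -m handwheel '[0.0,0.1,0.0,0,0,0,1,0.03,0.2,0,0,0,0,1,0.03,0.2,0,0,0,0,1]'
```

```text
t: 10.52
tcp_pos: [0.5693, 0.2653, 0.1246]
tool_rot: [-0.699, -0.104, 0.104, 0.699]
force: [-3.5, 3.0, 0.9]
finger_gap: 0.191
t: 10.77
tcp_pos: [0.5697, 0.2654, 0.1226]
tool_rot: [-0.699, -0.104, 0.104, 0.7]
force: [-2.7, 3.5, -0.5]
finger_gap: 0.191
```

```bash
python3 -m handwheel '[0.0,0.1,0.03,0,0,0,1,0.0,0.2,0.03,0,0,0,1,0,0.2,0.03,0,0,0,1]'
python3 -m handwheel '[0.0,0.1,0.0,0,0,0,1,0,0.2,0,0,0,0,1,0,0.2,0,0,0,0,1]'
```

```text
t: 11.02
tcp_pos: [0.5695, 0.2655, 0.1204]
tool_rot: [-0.699, -0.104, 0.104, 0.699]
force: [-4.3, 2.5, -0.6]
finger_gap: 0.191
t: 11.27
tcp_pos: [0.5696, 0.2655, 0.1186]
tool_rot: [-0.699, -0.104, 0.104, 0.699]
force: [-3.2, 3.8, -0.1]
finger_gap: 0.189
```

```bash
python3 -m handwheel '[0.0,0.1,0.0,0,0,0,1,0.0,0.2,0,0,0,0,1,0,0.2,0,0,0,0,1]'
python3 -m handwheel '[0.0,0.1,0.0,0,0,0,1,0,0.2,0,0,0,0,1,0,0.2,0,0,0,0,1]'
python3 - <<'E'
from h import *
s=snap('wrist','w9.png');st=manip.sense();print(st['tcp_pos'],st['force'],st['ft_torque'])
v=s['frame'][0:300,100:400,::-1].astype(float);v=np.clip(255*(v/255.)**.7,0,255).astype(np.uint8)
cv2.imwrite('pics/w9c.png',cv2.resize(v,None,fx=2,fy=2,interpolation=0))
E
```

```text
t: 11.52
tcp_pos: [0.5696, 0.2656, 0.1167]
tool_rot: [-0.699, -0.104, 0.104, 0.699]
force: [-3.0, 3.5, -0.5]
finger_gap: 0.192
t: 11.77
tcp_pos: [0.5696, 0.2656, 0.1147]
tool_rot: [-0.699, -0.104, 0.104, 0.699]
force: [-3.6, 3.6, 0.6]
finger_gap: 0.19
[0.56967664 0.26559781 0.11470615] [-3.7264433   3.39211585  0.14186708] [0.71447531 0.7240421  0.00498672]
```

View pics/w9c.png

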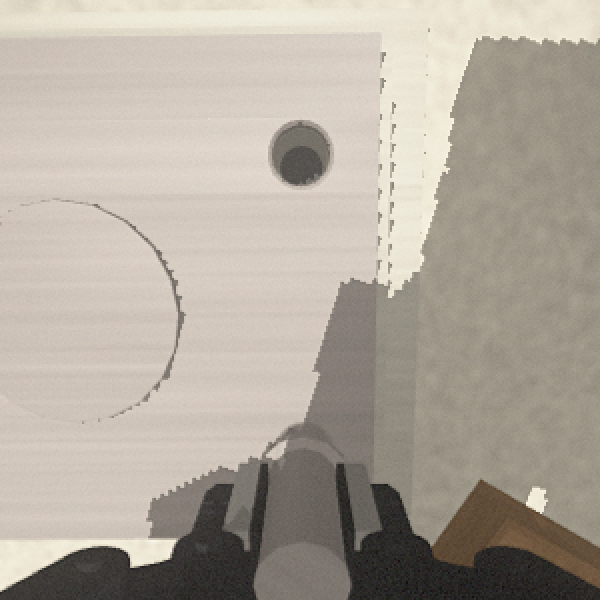

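```bash
for i in 1; do :; done; python3 -m handwheel '[0,0.05,0,0,0,0,1,0,0.1,0,0,0,0,1,0,0.15,0,0,0,0,1,0,0.15,0,0,0,0,1]'
```

```text
t: 12.15
tcp_pos: [0.5697, 0.2656, 0.1134]
tool_rot: [-0.699, -0.104, 0.104, 0.699]
force: [-3.8, 4.0, 1.0]
finger_gap: 0.19
```

```bash
python3 -m handwheel '[0,0.05,0,0,0,0,1,0,0.1,0,0,0,0,1,0,0.1,0,0,0,0,1]'
```

```text
t: 12.4
tcp_pos: [0.5697, 0.2656, 0.1124]
tool_rot: [-0.699, -0.104, 0.104, 0.699]
force: [-3.2, 3.3, 1.2]
finger_gap: 0.189
```

```bash
python3 -m handwheel '[0,0.05,0,0,0,0,1,0,0.1,0,0,0,0,1,0,0.1,0,0,0,0,1]'
```

```text
t: 12.65
tcp_pos: [0.5697, 0.2656, 0.1114]
tool_rot: [-0.699, -0.104, 0.104, 0.699]
force: [-3.5, 3.4, 0.6]
finger_gap: 0.187
```

```bash
python3 -m handwheel '[0,0.05,0,0,0,0,1,0,0.1,0,0,0,0,1,0,0.1,0,0,0,0,1]'
```

```text
t: 12.9
tcp_pos: [0.5696, 0.2656, 0.1104]
tool_rot: [-0.699, -0.104, 0.104, 0.699]
force: [-3.9, 3.6, 0.3]
finger_gap: 0.191
```

```bash
python3 -m handwheel '[0,0.05,0,0,0,0,1,0,0.1,0,0,0,0,1,0,0.1,0,0,0,0,1]'
```

```text
t: 13.15
tcp_pos: [0.5697, 0.2656, 0.1095]
tool_rot: [-0.699, -0.104, 0.104, 0.699]
force: [-2.5, 3.9, 1.8]
finger_gap: 0.191
```

```bash
python3 -m handwheel '[0,0.05,0,0,0,0,1,0,0.1,0,0,0,0,1,0,0.1,0,0,0,0,1]'
```

```text
t: 13.4
tcp_pos: [0.5698, 0.2657, 0.1093]
tool_rot: [-0.699, -0.105, 0.104, 0.699]
force: [-4.6, 3.6, 5.9]
finger_gap: 0.19
```

```bash
python3 -m handwheel '[0,0.05,0,0,0,0,1,0,0.05,0,0,0,0,1]'
```

```text
t: 13.57
tcp_pos: [0.5698, 0.2657, 0.1092]
tool_rot: [-0.699, -0.105, 0.104, 0.699]
force: [-6.0, 3.3, 8.2]
finger_gap: 0.184
```

```bash
python3 -m handwheel '[0,0.04,0,0,0,0,1,0,0.04,0,0,0,0,1]'
```

```text
t: 13.73
tcp_pos: [0.5699, 0.2657, 0.1092]
tool_rot: [-0.699, -0.105, 0.104, 0.699]
force: [-5.4, 3.3, 9.9]
finger_gap: 0.188
```

```bash
python3 -m handwheel '[0,0.06,0,0,0,0,1,0,0.12,0,0,0,0,1,0,0.12,0,0,0,0,1]'
```

```text
t: 13.98
tcp_pos: [0.57, 0.2657, 0.1089]
tool_rot: [-0.699, -0.105, 0.104, 0.699]
force: [-7.0, 3.2, 15.0]
finger_gap: 0.188
```

```bash
python3 -m handwheel '[0,0.02,0,0,0,0,1,0,0.02,0,0,0,0,1,0,0.02,0,0,0,0,1,0,0.02,0,0,0,0,1,0,0.02,0,0,0,0,1]'; python3 -c "
from h import *
from scipy.spatial.transform import Rotation as R
st=manip.sense();print(st['tcp_pos'],st['force'],R.from_quat(st['tool_rot']).as_matrix().round(3))"
```

```text
t: 14.4
tcp_pos: [0.57, 0.2658, 0.1089]
tool_rot: [-0.699, -0.105, 0.104, 0.699]
force: [-7.3, 2.1, 14.6]
finger_gap: 0.189
[0.57000248 0.26575426 0.10892126] [-7.32109476  2.11854798 14.57090241] [[ 0.956  0.002 -0.292]
 [ 0.292  0.     0.956]
 [ 0.002 -1.    -0.   ]]
```

```bash
python3 -m handwheel '[-0.05,-0.1,0,0,0,0,1,-0.08,-0.2,0.03,0,0,0,1,-0.08,-0.22,0.03,0,0,0,1]'
python3 -m handwheel '[0,0,0,0,0,0,4,0,0,0,0,0,0,4,0,0,0,0,0,0,4,0,0,0,0,0,0,4]'
python3 - <<'E'
from h import *
s=snap('wrist','w10.png');st=manip.sense();print(st['tcp_pos'],st['force'])
E
```

```text
t: 14.65
tcp_pos: [0.5696, 0.2656, 0.1093]
tool_rot: [0.699, 0.105, -0.104, -0.699]
force: [-3.4, 2.6, 5.9]
finger_gap: 0.191
t: 14.98
tcp_pos: [0.5697, 0.265, 0.108]
tool_rot: [0.7, 0.105, -0.104, -0.699]
force: [0.3, 1.2, -0.7]
finger_gap: 0.47
[0.56948756 0.26513281 0.10791859] [ 0.05893553 -0.86547057  0.19405696]
```

View pics/w10.png

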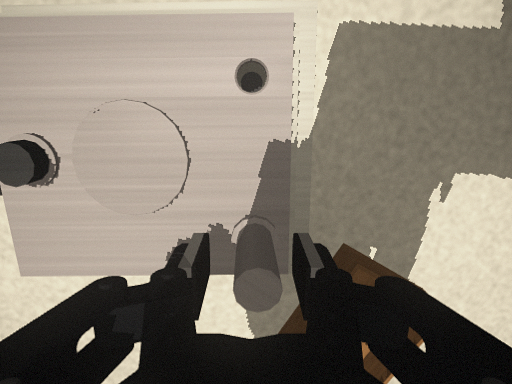

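The drift is released and stands upright at about (257,270), with hole b's cover and base holes concentric at (251,75). Next I lift straight clear and look again.

```bash
python3 -m handwheel '[0,-1,0,0,0,0,4,0,-4,0,0,0,0,4,0,-8,0,0,0,0,4,0,-11.5,0,0,0,0,4,0,-11.5,0,0,0,0,4,0,-11.5,0,0,0,0,4]'
python3 - <<'E'
from h import *
s=snap('wrist','w11.png');st=manip.sense();print(st['tcp_pos'],st['force'],st['q'])
v=s['frame'][0:240,100:400,::-1].astype(float);v=np.clip(255*(v/255.)**.7,0,255).astype(np.uint8)
cv2.imwrite('pics/w11c.png',cv2.resize(v,None,fx=2.5,fy=2.5,interpolation=2))
E
```

```text
t: 15.53
tcp_pos: [0.5707, 0.266, 0.2269]
tool_rot: [-0.699, -0.107, 0.102, 0.7]
force: [-0.6, -0.3, -0.2]
finger_gap: 0.467
[0.56915841 0.26556422 0.22463226] [ 0.96443819 -0.98048184 -1.19369281] [ 2.59013017e-01  5.56871508e-01  1.45051810e+00 -2.79512283e-04
  1.13168609e+00 -1.60793903e+00]
```

View pics/w11c.png

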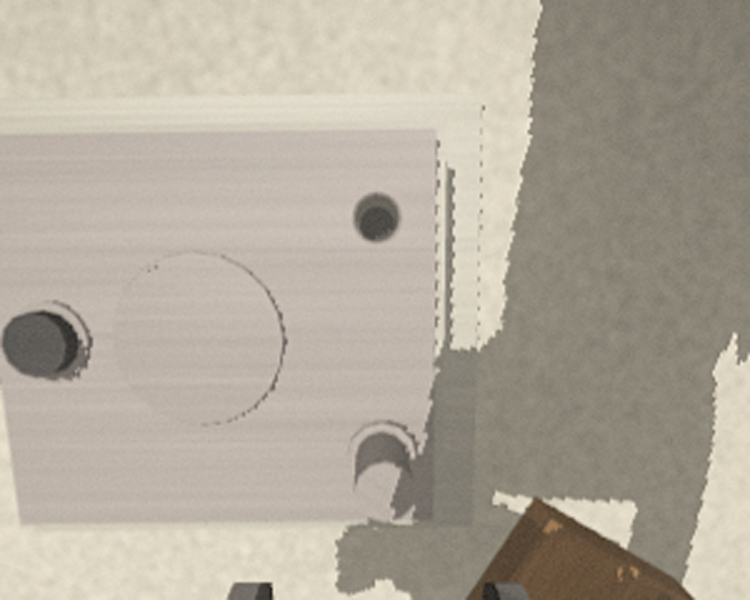

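```bash
python3 - <<'E'
from h import *
s=load('wrist')
B=onplane(s,[[250.8,86.8]],.068)[0];F=onplane(s,[[116.3,137.3]],.083)[0]
top=onplane(s,[[252.8,195.5]],.132)[0]
print('B',B,'F',F,'drift top',top,np.linalg.norm(B-F),np.linalg.norm((top-B)[:2]))
for c in[(252.8,193),(251,194)]:print(depthpt(s,c))
for c in[(272.8,180),(230,180)]:print('cover z',depthpt(s,c))
E
```

```text
B [0.49080827 0.24026952 0.068     ] F [0.56293764 0.14429043 0.083     ] drift top [0.56504204 0.26444829 0.132     ] 0.12099435457919294 0.07807218376392402
[0.56321167 0.26388562 0.1321892 ]
[0.56418465 0.26283157 0.13263322]
cover z [0.56223447 0.28305881 0.06916978]
cover z [0.57364373 0.24566857 0.06915899]
```

```bash
python3 -m handwheel '[-13,0,-37,0,1.15,0,4,-13,0,-37,0,1.15,0,4,-13,0,-37,0,1.15,0,4,-13,0,-37,0,1.15,0,4,-13,0,-37,0,1.15,0,4,-13,0,-37,0,1.15,0,4,-13,0,-37,0,1.15,0,4,-13,0,-37,0,1.15,0,4,-13,0,-37,0,1.15,0,4,-13,0,-37,0,1.15,0,4]'
python3 -m handwheel '[0,0,0,0,0.48,0,4.5,0,0,0,0,0.48,0,4.5,0,0,0,0,0.48,0,4.5,0,0,0,0,0.48,0,4.5,0,0,0,0,0.48,0,4.5]'
python3 - <<'E'
from h import *
from scipy.spatial.transform import Rotation as R
st=manip.sense();M=R.from_quat(st['tool_rot']).as_matrix();print(st['tcp_pos'],M.round(3))
print(100*M.T@(np.array([.550,-.194,.089])-st['tcp_pos']))
E
```

```text
t: 16.42
tcp_pos: [0.5515, -0.1311, 0.2216]
tool_rot: [0.643, -0.296, 0.295, -0.642]
force: [0.2, 0.1, 0.9]
finger_gap: 0.471
t: 16.83
tcp_pos: [0.5512, -0.126, 0.2214]
tool_rot: [0.556, -0.439, 0.437, -0.555]
force: [0.4, -0.6, 0.2]
finger_gap: 0.529
[ 0.55122918 -0.12603978  0.22143914] [[ 0.233 -0.004  0.973]
 [-0.973  0.002  0.233]
 [-0.002 -1.    -0.003]]
[ 6.61207053 13.23390526 -1.65727632]
```

```bash
python3 -m handwheel '[4,0,-1,0,0,0,4.5,6.4,0,-1.66,0,0,0,4.5,6.4,0,-1.66,0,0,0,4.5,6.4,0,-1.66,0,0,0,4.5]'
python3 - <<'E'
from h import *
s=snap('wrist','w12.png');st=manip.sense();print(st['tcp_pos'])
v=s['frame'][:300,120:380,::-1].astype(float);v=np.clip(255*(v/255.)**.4,0,255).astype(np.uint8)
cv2.imwrite('pics/w12c.png',cv2.resize(v,None,fx=2,fy=2,interpolation=2))
E
```

```text
t: 17.17
tcp_pos: [0.5507, -0.1932, 0.222]
tool_rot: [0.556, -0.438, 0.437, -0.556]
force: [-0.3, 1.3, 0.3]
finger_gap: 0.528
[ 0.55051421 -0.19208633  0.22205954]
```

View pics/w12c.png

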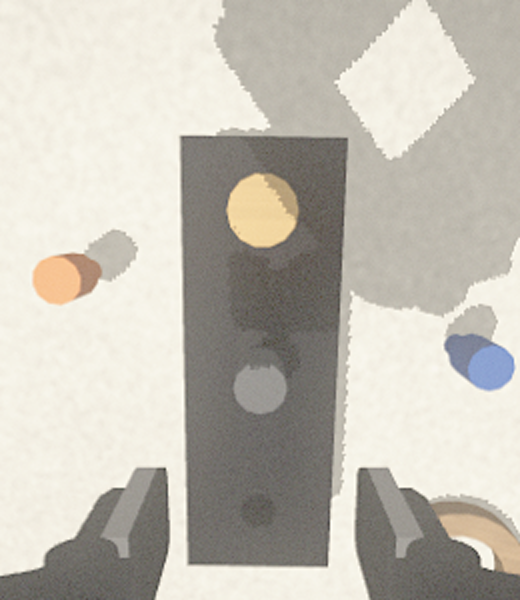

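```bash
python3 - <<'E'
from h import *
from scipy.spatial.transform import Rotation as R
s=load('wrist');st=manip.sense();M=R.from_quat(st['tool_rot']).as_matrix()
p=onplane(s,[[250,193.5]],.098)[0];print(p,100*M.T@(p-st['tcp_pos']), depthpt(s,(250,193)))
E
```

```text
[ 0.54989975 -0.19456061  0.098     ] [ 0.25532465 12.40558646 -0.09447551] [ 0.54982642 -0.19426469  0.09755594]
```

```bash
python3 -m handwheel '[0.1,3,-0.1,0,0,0,4.5,0.1,7,-0.1,0,0,0,4.5,0.1,10,-0.1,0,0,0,4.5,0.1,12,-0.1,0,0,0,4.5,0.1,13,-0.1,0,0,0,4.5,0.1,13.3,-0.1,0,0,0,4.5,0.1,13.3,-0.1,0,0,0,4.5]'
python3 - <<'E'
from h import *
s=snap('wrist','w13.png');st=manip.sense();print(st['tcp_pos'],st['force'])
E
```

```text
t: 17.8
tcp_pos: [0.5505, -0.1927, 0.0898]
tool_rot: [0.556, -0.437, 0.436, -0.556]
force: [0.7, -0.0, 0.3]
finger_gap: 0.526
[ 0.55118169 -0.19325406  0.09082814] [ 0.47873411 -0.56351989  0.72481411]
```

View pics/w13.png

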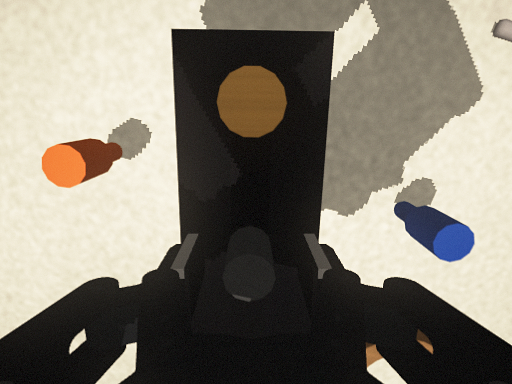

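The bolt head sits midway between the fingers, so I'm closing on it.

```bash
python3 -m handwheel '[0,0.1,0,0,0,0,1.5,0,0.1,0,0,0,0,1.5,0,0.1,0,0,0,0,1.5,0,0.1,0,0,0,0,1.5,0,0.1,0,0,0,0,1.5,0,0.1,0,0,0,0,1.5,0,0.1,0,0,0,0,1.5]' 60
python3 - <<'E'
from h import *
s=snap('wrist','w14.png');st=manip.sense();print(st['tcp_pos'],st['force'])
E
```

```text
t: 18.43
tcp_pos: [0.5516, -0.194, 0.0909]
tool_rot: [-0.555, 0.436, -0.438, 0.556]
force: [-0.1, 1.9, 5.6]
finger_gap: 0.236
[ 0.55158074 -0.1940036   0.0908779 ] [0.10245492 1.54005069 6.18361763]
```

```bash
python3 -m handwheel '[0,-1,0,0,0,0,1.5,0,-4,0,0,0,0,1.5,0,-8,0,0,0,0,1.5,0,-11,0,0,0,0,1.5,-4,-11,0,0,0,0,1.5,-8,-11,0,0,0,0,1.5,-12,-11,0,0,0,0,1.5,-16,-11,0,0,0,0,1.5,-20,-11,0,0,0,0,1.5,-24,-11,0,0,0,0,1.5]'
python3 - <<'E'
from h import *
from scipy.spatial.transform import Rotation as R
st=manip.sense();M=R.from_quat(st['tool_rot']).as_matrix();print(st['tcp_pos'],M.round(3))
print(100*M.T@(np.array([.5,.2403,.2])-st['tcp_pos']))
E
```

```text
t: 19.32
tcp_pos: [0.4933, 0.0412, 0.1998]
tool_rot: [-0.555, 0.437, -0.438, 0.556]
force: [0.5, 0.2, -0.9]
finger_gap: 0.241
[0.49327977 0.04122589 0.19983965] [[ 0.234  0.     0.972]
 [-0.972 -0.     0.234]
 [ 0.    -1.     0.   ]]
[-1.91967824e+01 -1.75298462e-02  5.31414373e+00]
```

```bash
python3 -m handwheel '[-19.7,-2,8.4,0,-1.2,0,1.5,-19.7,-2,8.4,0,-1.2,0,1.5,-19.7,-2,8.4,0,-1.2,0,1.5,-19.7,-2,8.4,0,-1.2,0,1.5,-19.7,-2,8.4,0,-1.2,0,1.5,-19.7,-2,8.4,0,-1.2,0,1.5,-19.7,-2,8.4,0,-1.2,0,1.5,-19.7,-2,8.4,0,-1.2,0,1.5,-19.7,-2,8.4,0,-1.2,0,1.5,-19.7,-2,8.4,0,-1.2,0,1.5]'
python3 -m handwheel '[0,0,0,0,-0.43,0,1.5,0,0,0,0,-0.43,0,1.5,0,0,0,0,-0.43,0,1.5,0,0,0,0,-0.43,0,1.5,0,0,0,0,-0.43,0,1.5,0,0,0,0,-0.43,0,1.5]'
python3 - <<'E'
from h import *
s=snap('wrist','w15.png');st=manip.sense();print(st['tcp_pos'])
v=s['frame'][60:300,120:380,::-1].astype(float);v=np.clip(255*(v/255.)**.6,0,255).astype(np.uint8)
cv2.imwrite('pics/w15c.png',cv2.resize(v,None,fx=2.5,fy=2.5,interpolation=2))
E
```

```text
t: 20.15
tcp_pos: [0.5292, 0.2511, 0.2196]
tool_rot: [0.706, -0.045, 0.045, -0.706]
force: [0.8, 0.7, -1.3]
finger_gap: 0.24
t: 20.65
tcp_pos: [0.5294, 0.2508, 0.2195]
tool_rot: [0.699, 0.104, -0.104, -0.699]
force: [-0.5, 0.7, -0.4]
finger_gap: 0.238
[0.52950461 0.25081146 0.21947952]
```

View pics/w15c.png

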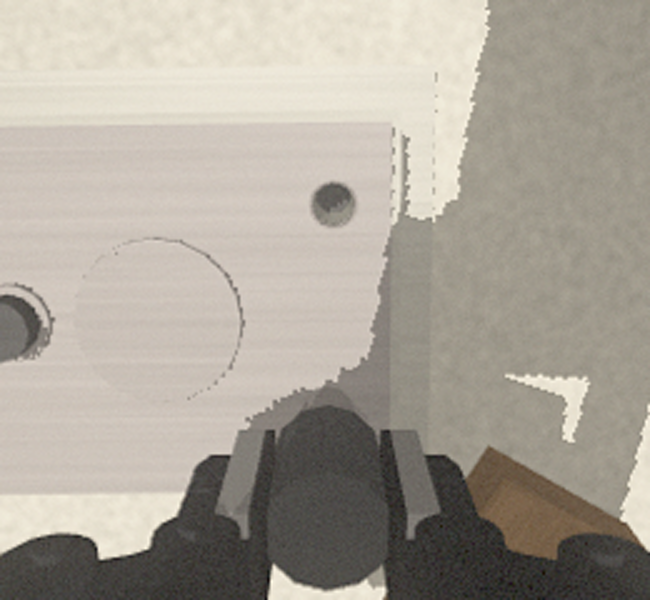

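```bash
python3 - <<'E'
from h import *
from scipy.spatial.transform import Rotation as R
s=load('wrist');st=manip.sense();M=R.from_quat(st['tool_rot']).as_matrix();T=st['tcp_pos']
tl=lambda p:(1000*M.T@(p-T)).round(2)
h=onplane(s,[[253.6,141.6]],.068)[0];print('hole',h,tl(h))
print('headtop',tl(onplane(s,[[251.2,272]],T[2]+.007)[0]))
# foot near edge at crop(325,388): back edge of foot
print('foot back edge',tl(onplane(s,[[250,215.2]],T[2]-.055)[0]))
print('foot flank r4.5..', [tl(onplane(s,[[u,216.5]],T[2]-.052)[0]) for u in (245.,255.)])
E
```

```text
hole [0.49117941 0.24045727 0.068     ] [-39.68 151.48   1.22]
headtop [-1.22 -7.   -1.05]
foot back edge [-5.11 55.   -1.7 ]
foot flank r4.5.. [array([-5.31, 52.  , -4.64]), array([-5.31, 52.  ,  1.26])]
```

```bash
python3 -m handwheel '[-3.87,0,0.25,0,0,0,1.5,-3.87,2,0.25,0,0,0,1.5,-3.87,5,0.25,0,0,0,1.5,-3.87,7,0.25,0,0,0,1.5,-3.87,8.5,0.25,0,0,0,1.5,-3.87,8.5,0.25,0,0,0,1.5,-3.87,8.5,0.25,0,0,0,1.5]'
python3 - <<'E'
from h import *
s=snap('wrist','w16.png');st=manip.sense();print(st['tcp_pos'],st['force'])
v=s['frame'][140:300,170:330,::-1].astype(float);v=np.clip(255*(v/255.)**.5,0,255).astype(np.uint8)
cv2.imwrite('pics/w16c.png',cv2.resize(v,None,fx=3.75,fy=3.75,interpolation=2))
E
```

```text
t: 21.28
tcp_pos: [0.4916, 0.2419, 0.1338]
tool_rot: [0.699, 0.103, -0.105, -0.699]
force: [-0.2, 0.3, -0.4]
finger_gap: 0.234
[0.49240173 0.24212759 0.13469515] [ 0.4408144   0.36788934 -0.0678432 ]
```

View pics/w16c.png

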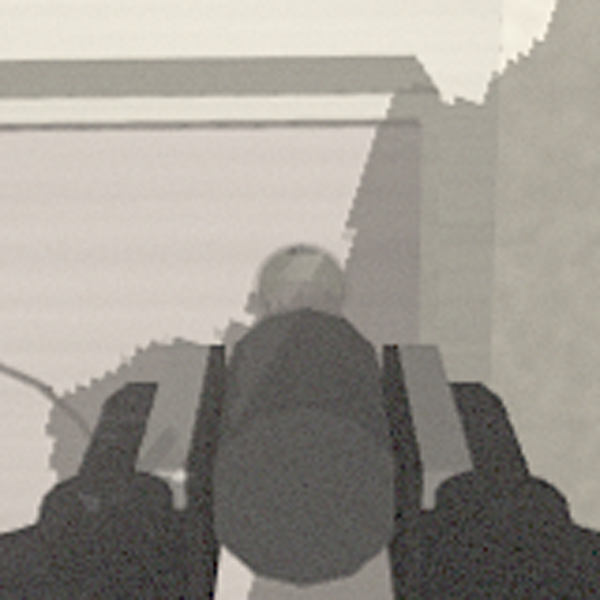

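```bash
python3 -m handwheel '[0,0.3,0,0,0,0,1.5,0,0.6,0,0,0,0,1.5,0,0.9,0,0,0,0,1.5,0,1.1,0,0,0,0,1.5,0,1.1,0,0,0,0,1.5]'
```

```text
t: 21.75
tcp_pos: [0.4917, 0.242, 0.123]
tool_rot: [0.699, 0.104, -0.104, -0.699]
force: [0.2, -0.4, -0.6]
finger_gap: 0.236
```

```bash
python3 -m handwheel '[0,0.15,0,0,0,0,1.5,0,0.3,0,0,0,0,1.5,0,0.3,0,0,0,0,1.5]'
```

```text
t: 22.0
tcp_pos: [0.4918, 0.242, 0.12]
tool_rot: [0.699, 0.104, -0.104, -0.699]
force: [-0.1, -0.5, -1.6]
finger_gap: 0.233
```

```bash
python3 -m handwheel '[0,0.15,0,0,0,0,1.5,0,0.3,0,0,0,0,1.5,0,0.3,0,0,0,0,1.5]'
```

```text
t: 22.25
tcp_pos: [0.4918, 0.242, 0.1169]
tool_rot: [0.699, 0.104, -0.105, -0.699]
force: [0.5, 0.1, -0.7]
finger_gap: 0.234
```

```bash
python3 -m handwheel '[0,0.15,0,0,0,0,1.5,0,0.3,0,0,0,0,1.5,0,0.3,0,0,0,0,1.5]'
```

```text
t: 22.5
tcp_pos: [0.4917, 0.242, 0.1139]
tool_rot: [0.699, 0.104, -0.105, -0.699]
force: [0.4, 0.6, -0.4]
finger_gap: 0.232
```

```bash
python3 -m handwheel '[0,0.15,0,0,0,0,1.5,0,0.3,0,0,0,0,1.5,0,0.3,0,0,0,0,1.5]'
```

```text
t: 22.75
tcp_pos: [0.4917, 0.242, 0.1109]
tool_rot: [0.699, 0.104, -0.105, -0.699]
force: [0.7, 0.7, -0.2]
finger_gap: 0.237
```

```bash
python3 -m handwheel '[0,0.2,0,0,0,0,1.5,0,0.4,0,0,0,0,1.5,0,0.6,0,0,0,0,1.5,0,0.6,0,0,0,0,1.5]'
```

```text
t: 23.08
tcp_pos: [0.4916, 0.2419, 0.1047]
tool_rot: [0.699, 0.104, -0.105, -0.699]
force: [0.0, -0.4, -1.2]
finger_gap: 0.233
```

```bash
python3 -m handwheel '[0,0.2,0,0,0,0,1.5,0,0.4,0,0,0,0,1.5,0,0.6,0,0,0,0,1.5,0,0.6,0,0,0,0,1.5]'
```

```text
t: 23.42
tcp_pos: [0.4917, 0.2419, 0.0988]
tool_rot: [0.699, 0.104, -0.105, -0.699]
force: [-0.1, -0.4, -1.0]
finger_gap: 0.238
```

```bash
python3 -m handwheel '[0,0.1,0,0,0,0,1.5,0,0.2,0,0,0,0,1.5,0,0.3,0,0,0,0,1.5,0,0.3,0,0,0,0,1.5]'
```

```text
t: 23.75
tcp_pos: [0.4919, 0.242, 0.0961]
tool_rot: [0.699, 0.104, -0.104, -0.699]
force: [-0.7, -0.8, -1.2]
finger_gap: 0.235
```

```bash
python3 -m handwheel '[0,0.1,0,0,0,0,1.5,0,0.2,0,0,0,0,1.5,0,0.2,0,0,0,0,1.5]'
```

```text
t: 24.0
tcp_pos: [0.4918, 0.242, 0.094]
tool_rot: [0.699, 0.104, -0.104, -0.699]
force: [1.4, 0.2, -1.5]
finger_gap: 0.234
```

```bash
python3 -m handwheel '[0,0.1,0,0,0,0,1.5,0,0.15,0,0,0,0,1.5,0,0.15,0,0,0,0,1.5]'
```

```text
t: 24.25
tcp_pos: [0.492, 0.242, 0.0929]
tool_rot: [-0.699, -0.104, 0.104, 0.699]
force: [-0.1, 0.2, 0.8]
finger_gap: 0.237
```

```bash
python3 -m handwheel '[0,0.05,0,0,0,0,1.5,0,0.1,0,0,0,0,1.5,0,0.1,0,0,0,0,1.5]'
```

```text
t: 24.5
tcp_pos: [0.492, 0.242, 0.0928]
tool_rot: [0.699, 0.105, -0.104, -0.699]
force: [-1.8, -0.5, 7.4]
finger_gap: 0.238
```

Seated: the height stays at 0.0928 while the force rises to about 8 N. Now I unload, open and lift.

```bash
python3 -m handwheel '[0,-0.13,0,0,0,0,1.5,0,-0.13,0,0,0,0,1.5,0,-0.13,0,0,0,0,4.2,0,-0.13,0,0,0,0,4.2,0,-0.13,0,0,0,0,4.2,0,-0.13,0,0,0,0,4.2]'
python3 -m handwheel '[0,-1,0,0,0,0,4.2,0,-3,0,0,0,0,4.2,0,-7,0,0,0,0,4.2,0,-11,0,0,0,0,4.2,0,-13,0,0,0,0,4.2,0,-13,0,0,0,0,4.2,0,-13,0,0,0,0,4.2]'
python3 - <<'E'
from h import *
s=snap('wrist','w17.png');st=manip.sense();print(st['tcp_pos'],st['force'])
v=s['frame'][60:300,120:420,::-1].astype(float);v=np.clip(255*(v/255.)**.6,0,255).astype(np.uint8)
cv2.imwrite('pics/w17c.png',cv2.resize(v,None,fx=2.5,fy=2.5,interpolation=2))
s=snap('scene','s17.png')
v=s['frame'][160:280,260:400,::-1].astype(float);v=np.clip(255*(v/255.)**.8,0,255).astype(np.uint8)
cv2.imwrite('pics/s17c.png',cv2.resize(v,None,fx=5,fy=5,interpolation=2))
snap('top','t17.png')
E
```

```text
t: 25.0
tcp_pos: [0.4919, 0.242, 0.0928]
tool_rot: [0.699, 0.104, -0.104, -0.699]
force: [0.2, 0.5, 0.3]
finger_gap: 0.489
t: 25.58
tcp_pos: [0.4926, 0.2423, 0.225]
tool_rot: [-0.699, -0.106, 0.103, 0.7]
force: [-1.0, 0.5, 0.7]
finger_gap: 0.493
[0.49149294 0.24191376 0.22334572] [-0.88469781 -0.10179049 -0.2640675 ]
```

View pics/w17c.png

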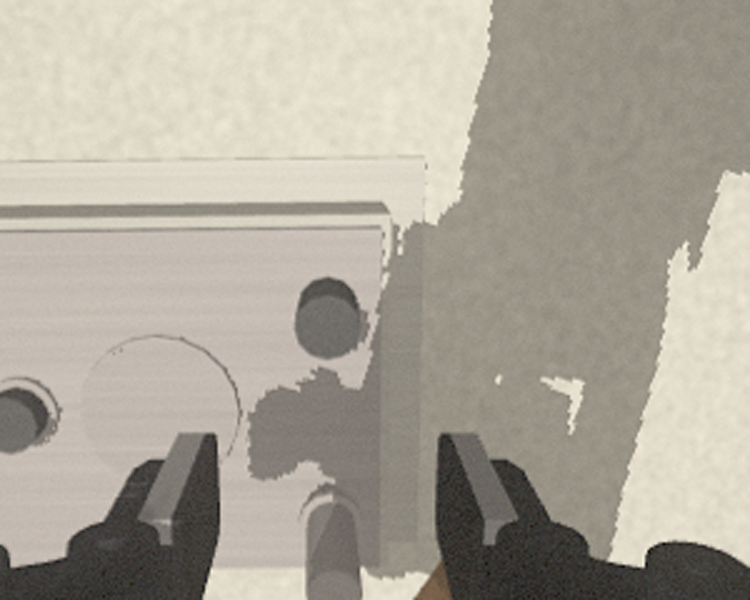

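View pics/s17c.png

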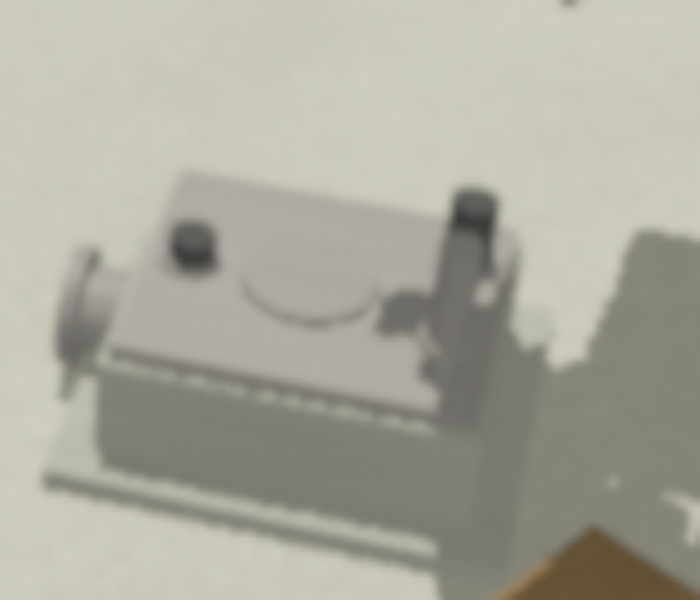

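```bash
python3 - <<'E'
from h import *
s=load('wrist')
for c in[(251,188),(249,186),(253,190)]:print('bolt top',depthpt(s,c).round(4))
c=onplane(s,[[250.9,187.5]],.100)[0];print(c)
for u in[(253,293),(252,290),(254,296)]:print('drift top',depthpt(s,u).round(4))
t=load('top')
for n,uv,z in [('plug',(294,210),.076),('box',(132,179),.0),('tape',(345,159),.019)]:print(n,onplane(t,[uv],z)[0].round(3))
E
```

```text
bolt top [0.4889 0.24   0.0999]
bolt top [0.4877 0.2379 0.0998]
bolt top [0.4899 0.242  0.1001]
[0.48844148 0.23977464 0.1       ]
drift top [0.5617 0.2638 0.1315]
drift top [0.5593 0.2623 0.1317]
drift top [0.5634 0.2651 0.1326]
plug [ 0.531 -0.126  0.076]
box [0.642 0.375 0.   ]
tape [ 0.69  -0.302  0.019]
```

View pics/t17.png

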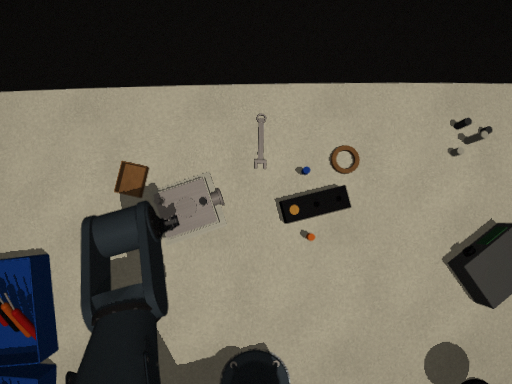

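The bolt top is at 0.100 m, which means it is fully seated, and the drift top is at 0.132 m. The plug, wrench, tape and box show at the same pixels as at the start. Handing in.

```bash
python3 -c "
from station import manip
print(manip.sign_off())"
```

```text
the job is handed in; nothing more can be done
None
```

The drift is pressed home in hole a (the +x side) and the dark bolt is fully down in hole b. I handed the job in at about 26 s; it gave no verdict.

- **Drift:** The pin drew the cover into line and bottomed about 36 mm below the base's top. I pressed it with about 15–16 N at the wrist for roughly half a second, then let go. Its top reads 0.132 m, which puts the collar about 12 mm above the cover, and it stands upright.
- **Bolt:** It went in without any jamming and seated with about 8 N, far below the 35 N limit. Its top reads 0.100 m, exactly what a fully seated head should give.
- **Rest of the scene:** In the last top view the plug, wrench, tape and box show at the same pixels as in the first picture. The arm is clear of everything.
- **Disagreements:** Position readings between camera views differed by 1–3 mm. The last one put the bolt head about 2.7 mm from the earlier hole b reading, more than the roughly 1.25 mm play the hole allows, so I put that down to calibration. The drift and the line between the holes gave 78 mm against the true 80 mm.

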